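Turn the sheet pan right way up beside the cake-box vending machine

TASK

The oblong sheet pan on the low stand was left face down. Slide it over the stand's open long edge, the one without a lip, on the robot's right, until its rim hangs out by at least two fingers' width; get under that rim and turn the pan over, so that it lies right way up, wholly on the stand and square to its edges, ready to be filled. Leave the small square pan and the cake box on it where they are.

Things in the scene. Friction and masses are not known exactly. Their poses are not given: they have to be found in the camera images.
- sheet_pan: Oblong aluminium pan, 130 (its x) x 160 (y) x 18 mm, bottom and upright rim 3 mm thick, about 0.25 kg. Starts face down: rim on the stand, flat bottom on top. Origin: centre of the rim's (open) plane. z points out through the bottom: up at the start, down once right way up. At the start x is about to the robot's left: right rim at x = -65 mm, left rim +65. Room at its left to tip it over that way.
- stand: Fixed low stand under both pans: flat black rubber-covered steel top, 280 (its x) x 440 (y) x 20 mm, upper face 90 mm above the table. Origin: on the table below the top's centre, z up, x about to the robot's left. Open edge at x = -140 mm (robot's right), legs set back 37 mm from it, clear space before it; at x = +140 a lip rises 30 mm above the top.
- small_pan: Small square aluminium pan, 110 x 110 mm, 18 mm high, face down on the stand beside the oblong one, nearer to the robot or farther from it; origin and axes as for the oblong pan. It stays as it is.
- cake_box: Marble-patterned closed cake box, 75 by 75 mm, 85 mm high, standing on the small square pan. Origin: centre of its underside. It stays as it is.
Not all that is in view belongs to the job. Leave any yellow look-alike of the sheet_pan alone.

How it is judged:
On the way:
1. the oblong pan, still face down and flat, hangs over the stand's open edge by at least 20 mm (x of sheet_pan in the frame of stand below -0.095 m and z of sheet_pan in the frame of stand above 0.08 m and angle between sheet_pan's own z axis and vertical below 0.17 rad), for 0.2 s.
At the end, for the whole second after the job is handed in: The oblong pan rests right way up (within 10 degrees) on the stand, square to it within 11 degrees, its centre within 80 mm of the stand's centre across the stand and 150 mm along it; the small pan is within 20 mm and the upright cake box within 25 mm of their starts (angle between sheet_pan's own z axis and vertical above 2.97 rad and z of sheet_pan in the frame of stand between 0.1 and 0.116 m and x of sheet_pan in the frame of stand between -0.08 and 0.08 m and y of sheet_pan in the frame of stand between -0.15 and 0.15 m and angle between the x axis of sheet_pan and the x axis of stand, either way round below 0.19 rad and linear speed of sheet_pan below 0.02 m/s and distance of small_pan from where it was at the start of the episode below 0.02 m and distance of cake_box from where it was at the start of the episode below 0.025 m and angle between cake_box's own z axis and vertical below 0.17 rad); the robot touches nothing.
It fails at once if the small pan was shifted by more than 20 mm (distance of small_pan from where it was at the start of the episode above 0.02 m).
It fails at once if the cake box was shifted by more than 25 mm or tipped (distance of cake_box from where it was at the start of the episode above 0.025 m or angle between cake_box's own z axis and vertical above 0.3 rad).
It also fails if it takes over 48 s, if anything falls off the work surface, if the arm or the gripper's body presses on something with over 40 N, if the wrist force passes 120 N, or if a joint passes its speed limit or range.

ROBOT

A 6-joint arm with a two-finger parallel gripper is mounted at the origin on the work surface. World frame = base frame: x ahead of the robot, y to its left, z up, the work surface at z = 0. Lengths are in m, angles in rad, forces in N, time in s.
With the tool pointing down it reaches from about 0.275 to 0.825 m from the base axis. Payload 5.2 kg.
Tool frame: the origin (TCP) lies midway between the tips of the shut fingers; the grasp point (between the pads) lies 19 mm behind it (bot.grip_depth is the z of the grasp point in the tool frame, in m); z points along the fingers, y is the direction in which the jaws open and shut (so a half turn about z gives the same grasp; the last joint's range is limited). The gripper opens to 93 mm and grips with 3 to 60 N. Pads are 15 mm wide; open, the fingers measure 128 mm over their backs; the gripper's body (75 mm by 188 mm) begins 65 mm behind the grasp point.
Start: joints at [0.907, 0.259, 1.535, -0, 1.348, -0.203], TCP at [0.245, 0.493, 0.219] pointing down, gripper open.
Joint ranges: [-3.14, 3.14], [-0.91, 2.08], [0.19, 2.58], [-1.22, 4.36], [0.22, 2.71], [-3.12, 3.12]. Speed limits (rad/s): [2.57, 2.57, 3.14, 3.14, 3.14, 3.14].

INTERFACE

Orientations are given as a unit quaternion [x, y, z, w].
In Python, from station import bot, kinematics, optics gives the robot as it stands. The module is installed in compiled form; this text tells all that it offers. Calls block until the motion is done:
- bot.reach(position, orientation): joint-space move of the TCP to a pose.
- bot.line_to(position, vel=0.15, frame=None, stop_force=None): straight line of the TCP; frame=None keeps the orientation; vel is the mean speed in m/s. With stop_force (N) it stops when the force on the tool has changed by that much, and returns True; else False.
- bot.goto_joints(angles): joint-space move.
- bot.command_gripper(opening): finger opening in m; the grip force is fixed at half the most; returns when the fingers have stopped.
- bot.dwell(seconds).
- kinematics.solve_ik(position, orientation): joint angles nearest the present ones, or None.
- bot.sense(): the state.
- optics.read_camera(name): name is "side" or "top" or "wrist"; returns a dict with "pixels" (400x640x3 uint8, red, green, blue), "intrinsics" (3x3 intrinsics, pixels), "world_to_cam" (4x4, takes a point from world to camera coordinates); the wrist camera has in their place "tool_from_camera" (4x4, takes a point from camera to tool coordinates, whose origin is the TCP and whose axes are the flange's). Camera axes: x right, y down, z forward; pixel columns grow to the right and rows downward; lengths in m; the calibration is good to about 2 mm. A picture is of the moment at which its call begins: read the wrist's pose just before it. There is no depth.
A pose or a line that the arm cannot do raises bot.MotionError and nothing moves.
- bot.finish_job(): hands the job in, once; it reports no verdict.
The state is a dict: "time_s": time; "joint_positions": joint angles; "joint_vel": joint speeds; "joint_torque": joint torques, N m; "position": TCP position; "tcp_rot": TCP orientation; "contact_force": force on the tool from outside, world axes, zero at the start; "wrist_torque": the same for the moment, N m; "grip_width": finger opening in m.
Only numpy, scipy, OpenCV 4.12 (cv2) and the standard library are available. Lean on these libraries where they do the work, as an engineer would, in place of code of your own. Each camera call takes 0.05 s, during which the arm holds its last target. There are 200 camera calls.

## Working session

There is one attempt and no reset: what is moved stays moved. The work goes in short steps, each a Python script; the robot and the scene stay as the last script left them, time stands still between calls to the robot, and variables do not carry over. Pictures are saved under pics/ and viewed, about 8 in all and at most 12, crops included, and the job is handed in when it is done.

```bash
mkdir -p pics; ls
python3 - <<'E'
from station import bot,optics
import cv2,numpy as np
for n in("top","side"):
    c=optics.read_camera(n); cv2.imwrite(f"pics/{n}0.png",c["pixels"][:,:,::-1]); np.savez(f"{n}0.npz",**c)
    print(n,c["intrinsics"].round(1).tolist(),c["world_to_cam"].round(3).tolist())
s=bot.sense();print(s["tcp_rot"],s["time_s"])
E
```

```text
pics
top [[390.8, 0.0, 314.5], [0.0, 390.8, 204.2], [0.0, 0.0, 1.0]] [[0.001, -0.999, -0.032, -0.05], [-0.989, 0.004, -0.151, 0.593], [0.151, 0.032, -0.988, 0.808], [0.0, 0.0, 0.0, 1.0]]
side [[434.9, 0.0, 326.7], [0.0, 434.9, 195.1], [0.0, 0.0, 1.0]] [[-0.975, -0.221, 0.013, 0.541], [-0.167, 0.693, -0.701, 0.198], [0.146, -0.686, -0.713, 0.955], [0.0, 0.0, 0.0, 1.0]]
[ 2.28360265e-01  9.73576367e-01 -7.28650948e-04 -3.41802106e-04] 0.1
```

View pics/top0.png

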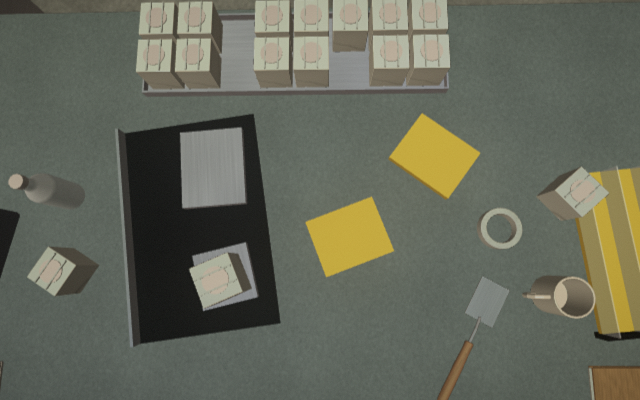

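View pics/side0.png

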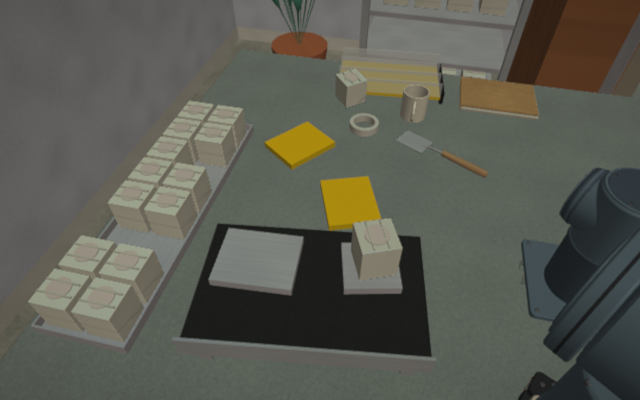

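The top view shows the black stand with its lip at left (125,240) and its open edge at right, (254,115) to (279,322). These could be taken for the sheet pan:
- the oblong aluminium pan at (213,167), which I choose
- the small pan at (224,275), which has the box on it
- the yellow look-alikes at (350,237) and (435,155)
- the tray at the top

Next I measure and check the choice in a crop.

```bash
cat > h.py <<'E'
import numpy as np,cv2
from station import bot,optics,kinematics
from scipy.spatial.transform import Rotation as R
def ray(c,uv,z):
    K=c["intrinsics"];T=c["world_to_cam"];Ri=T[:3,:3].T;o=-Ri@T[:3,3]
    d=Ri@np.linalg.solve(K,[uv[0],uv[1],1.]);return o+d*(z-o[2])/d[2]
def quadfit(mask):
    cs,_=cv2.findContours(mask.astype(np.uint8),cv2.RETR_EXTERNAL,cv2.CHAIN_APPROX_NONE)
    return max(cs,key=cv2.contourArea)
E
cat > m.py <<'E'
from h import *
import sys
tag=sys.argv[1]
for n,roi in(("top",(110,110,285,350)),("side",(175,215,435,365))):
    c=dict(np.load(f"{n}{tag}.npz"));p=c["pixels"]
    hsv=cv2.cvtColor(p,cv2.COLOR_RGB2HSV)
    m=np.zeros(p.shape[:2],bool);x0,y0,x1,y1=roi;m[y0:y1,x0:x1]=1
    bl=m&(hsv[...,2]<40)
    k=np.ones((3,3),np.uint8)
    b=quadfit(cv2.morphologyEx(bl.astype(np.uint8),cv2.MORPH_OPEN,k)); h=cv2.convexHull(b)
    ap=cv2.approxPolyN(h,4,ensure_convex=True).reshape(-1,2) if hasattr(cv2,'approxPolyN') else cv2.approxPolyDP(h,8,True).reshape(-1,2)
    print(n,"stand");[print(q,ray(c,q,.09).round(4)) for q in ap]
    al=m&(hsv[...,2]>90)&(hsv[...,1]<40)
    al[:, :]&=cv2.pointPolygonTest is not None
    hull=np.zeros(p.shape[:2],np.uint8);cv2.fillPoly(hull,[cv2.convexHull(b)],1)
    al&=cv2.erode(hull,k,iterations=2)>0
    num,lab,st,ce=cv2.connectedComponentsWithStats(cv2.morphologyEx(al.astype(np.uint8),cv2.MORPH_OPEN,k))
    for i in range(1,num):
        if st[i,4]<300: continue
        q4=cv2.approxPolyN(cv2.convexHull(quadfit(lab==i)),4,ensure_convex=True).reshape(-1,2)
        w=np.array([ray(c,q,.108) for q in q4])
        print(n,"alu",st[i].tolist());[print(q,v.round(4)) for q,v in zip(q4,w)]
        print(" centre",w.mean(0).round(4),"edges",np.linalg.norm(w-np.roll(w,-1,0),axis=1).round(4))
E
python3 m.py 0; python3 -c "
import cv2
a=cv2.imread('pics/top0.png')[100:350,110:400];b=cv2.resize(a,None,fx=2.4,fy=2.4,interpolation=2);cv2.imwrite('pics/crop0.png',b)"
```

```text
top stand
[279 322] [0.35   0.0172 0.09  ]
[140 343] [0.3082 0.2932 0.09  ]
[125 133] [0.7423 0.3563 0.09  ]
[253 114] [0.782  0.0797 0.09  ]
top alu [180, 127, 66, 81, 4760]
[245 203] [0.5856 0.0877 0.108 ]
[182 208] [0.5758 0.2165 0.108 ]
[180 132] [0.737  0.2292 0.108 ]
[241 127] [0.7466 0.1007 0.108 ]
 centre [0.6613 0.1585 0.108 ] edges [0.1291 0.1616 0.1289 0.1615]
top alu [190, 243, 67, 67, 2436]
[258 297] [0.3996 0.0569 0.108 ]
[203 310] [0.3744 0.1643 0.108 ]
[184 257] [0.477  0.2072 0.108 ]
[245 242] [0.5068 0.0855 0.108 ]
 centre [0.4395 0.1285 0.108 ] edges [0.1103 0.1112 0.1253 0.1109]
side stand
[419 237] [0.3494 0.019  0.09  ]
[431 356] [0.3093 0.2782 0.09  ]
[181 336] [0.7414 0.3417 0.09  ]
[218 224] [0.7798 0.0841 0.09  ]
side alu [209, 228, 94, 67, 4709]
[304 236] [0.5848 0.0873 0.108 ]
[290 294] [0.5745 0.2268 0.108 ]
[206 283] [0.7354 0.2403 0.108 ]
[228 227] [0.7471 0.1008 0.108 ]
 centre [0.6605 0.1638 0.108 ] edges [0.1399 0.1615 0.1399 0.1629]
side alu [357, 235, 45, 20, 658]
[398 237] [0.3938 0.0446 0.108 ]
[402 249] [0.3825 0.074  0.108 ]
[362 255] [0.4592 0.1077 0.108 ]
[356 234] [0.4804 0.0569 0.108 ]
 centre [0.429  0.0708 0.108 ] edges [0.0315 0.0838 0.055  0.0875]
side alu [342, 243, 60, 51, 1382]
[399 270] [0.3829 0.1267 0.108 ]
[402 292] [0.3721 0.1748 0.108 ]
[344 294] [0.4769 0.2039 0.108 ]
[341 237] [0.5094 0.0721 0.108 ]
 centre [0.4353 0.1444 0.108 ] edges [0.0493 0.1087 0.1357 0.1377]
```

View pics/crop0.png

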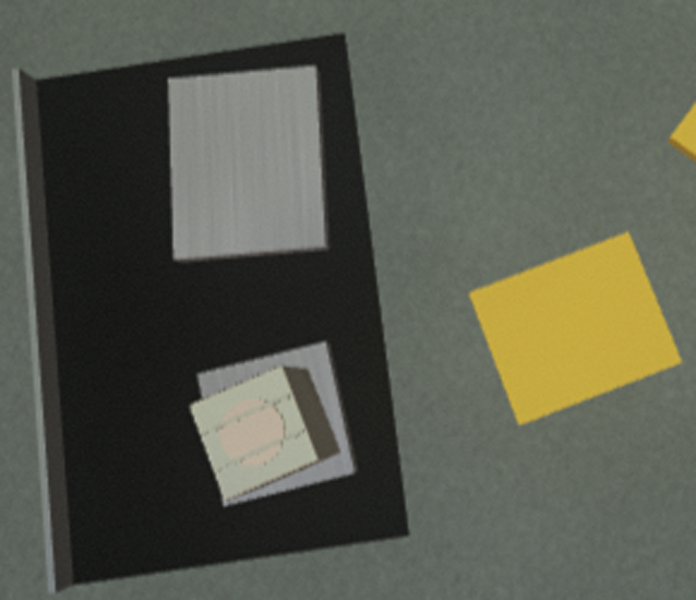

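The crop confirms the choice: the bare aluminium oblong is at top (213,167), and its edges measure 129 x 162 mm, which matches. The stand edge is at yaw about 8.3°, and the pan is about 4° off square to it. Next I check that the arm can do the planned push and flip.

```bash
cat >> h.py <<'E'
e0,e1=np.array([.3497,.018]),np.array([.781,.0815])   # open edge, near/far corners
ys=-(e1-e0)/np.linalg.norm(e1-e0); XS=np.array([-ys[1]*-1*-1,0,0]) 
YS=np.array([*ys,0]);ZS=np.array([0,0,1.]);XS=np.cross(YS,ZS)
C=np.array([*((e0+e1)/2),0])+.14*XS
S=np.column_stack([XS,YS,ZS])
def W(x,y,z): return C+S@np.array([x,y,z])
def toS(p): return S.T@(np.asarray(p)-C)
def quat(pitch,s=1,roll=0):
    """tool z = +x_s pitched down by `pitch` deg (90 = straight down); tool y in the x_s-z plane"""
    a=np.radians(pitch);z=np.cos(a)*XS-np.sin(a)*ZS;y=s*(np.sin(a)*XS+np.cos(a)*ZS)
    return R.from_matrix(np.column_stack([np.cross(y,z),y,z])).as_quat()
def qpush(s=1):
    z=-ZS;y=s*YS;return R.from_matrix(np.column_stack([np.cross(y,z),y,z])).as_quat()
E
python3 - <<'E'
from h import *
print("C",C,"XS",XS)
pc=toS([.661,.160,.108]);print("pan in stand",pc)
c=dict(np.load("top0.npz"))
print("yellow corners in stand",[toS(ray(c,u,.018)).round(3).tolist() for u in((306,222),(373,197),(394,250),(327,277))])
f=lambda j:None if j is None else np.round(j,2).tolist()
for s in(1,-1):
    print("push",s,[f(kinematics.solve_ik(W(x,pc[1],.096),qpush(s))) for x in(.065,-.04)])
    for th in range(-5,156,20):
        for extra in (0,):
            a=np.radians(th);piv=(-.047,.09)
            # tool tip relative pivot: x=-(0.130-.022), z=.009
            r=np.array([-.108,.009]);x=piv[0]+np.cos(a)*r[0]+np.sin(a)*r[1];z=piv[1]-np.sin(a)*r[0]+np.cos(a)*r[1]
            print(s,th,np.round([x,z],3),f(kinematics.solve_ik(W(x,pc[1],z),quat(th,s))))
E
```

```text
C [0.54495773 0.18825688 0.        ] XS [-0.14565908  0.98933484  0.        ]
pan in stand [-0.04485812 -0.11068879  0.108     ]
yellow corners in stand [[-0.219, 0.021, 0.018], [-0.376, -0.013, 0.018], [-0.402, 0.111, 0.018], [-0.247, 0.147, 0.018]]
push 1 [[0.24, 0.61, 1.29, -0.0, 1.24, -3.05], [0.08, 0.58, 1.35, -0.0, 1.21, 3.08]]
1 -5 [-0.155  0.09 ] [-0.54, 1.26, 1.04, 1.14, 2.13, -2.4]
1 15 [-0.149  0.127] [-0.53, 1.01, 1.14, 0.95, 1.94, -2.36]
1 35 [-0.13   0.159] [-0.45, 0.79, 1.21, 0.76, 1.76, -2.26]
1 55 [-0.102  0.184] [-0.31, 0.61, 1.24, 0.54, 1.58, -2.1]
1 75 [-0.066  0.197] [-0.1, 0.51, 1.24, 0.26, 1.46, -1.85]
1 95 [-0.029  0.197] [0.15, 0.52, 1.2, -0.09, 1.42, -1.56]
1 115 [0.007 0.184] [0.37, 0.63, 1.13, -0.43, 1.49, -1.29]
1 135 [0.036 0.16 ] [0.54, 0.81, 1.04, -0.71, 1.64, -1.1]
1 155 [0.055 0.127] [0.64, 1.03, 0.92, -0.96, 1.82, -1.0]
push -1 [[0.24, 0.61, 1.29, -0.0, 1.24, 0.09], [0.08, 0.58, 1.35, -0.0, 1.21, -0.07]]
-1 -5 [-0.155  0.09 ] [-0.54, 1.26, 1.04, 1.14, 2.13, 0.75]
-1 15 [-0.149  0.127] [-0.53, 1.01, 1.14, 0.95, 1.94, 0.78]
-1 35 [-0.13   0.159] [-0.45, 0.79, 1.21, 0.76, 1.76, 0.88]
-1 55 [-0.102  0.184] [-0.31, 0.61, 1.24, 0.54, 1.58, 1.05]
-1 75 [-0.066  0.197] [-0.1, 0.51, 1.24, 0.26, 1.46, 1.29]
-1 95 [-0.029  0.197] [0.15, 0.52, 1.2, -0.09, 1.42, 1.58]
-1 115 [0.007 0.184] [0.37, 0.63, 1.13, -0.43, 1.49, 1.85]
-1 135 [0.036 0.16 ] [0.54, 0.81, 1.04, -0.71, 1.64, 2.04]
-1 155 [0.055 0.127] [0.64, 1.03, 0.92, -0.96, 1.82, 2.14]
```

The arm can reach every pose. Now the push, with two open fingers square to the stand.

Run:
```python
from h import *
y=-.1107;q=qpush(-1)
p=bot.sense()["position"]
bot.line_to([p[0],p[1],.33],vel=.3)
bot.reach(W(.065,y,.28),q)
bot.line_to(W(.065,y,.097),vel=.2,stop_force=8)
print(bot.sense()["position"],W(.065,y,.097),bot.sense()["grip_width"])
r=bot.line_to(W(-.0395,y,.097),vel=.08,stop_force=25)
s=bot.sense();print(r,toS(s["position"]),s["contact_force"],s["time_s"])
bot.line_to(W(-.02,y,.097),vel=.1)
bot.line_to(W(-.02,y,.28),vel=.3)
bot.reach(W(-.34,y,.30),quat(45,-1))
for n in("top","side"):
    c=optics.read_camera(n); cv2.imwrite(f"pics/{n}1.png",c["pixels"][:,:,::-1]); np.savez(f"{n}1.npz",**c)
s=bot.sense();print(s["time_s"])
a,b=cv2.imread("pics/top1.png")[60:360,90:410],cv2.imread("pics/side1.png")[150:400,150:450]
cv2.imwrite("pics/c1.png",np.hstack([a,cv2.resize(b,(360,300))]))
```

```text
[0.64586337 0.26920168 0.09863889] [0.64500926 0.2686881  0.097     ] 0.09305112917105189
False [-0.03932278 -0.11063081  0.09688459] [-0.27032443  0.90639178  0.1216881 ] 4.8417
7.3
```

View pics/c1.png

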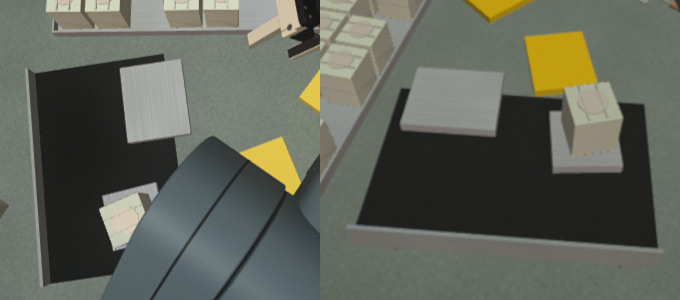

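The pan, at crop (155,100) in the top view, now hangs over the open edge and looks square to it. The small pan and box look unmoved. Next I measure it.

```bash
cat > pan.py <<'E'
from h import *
import sys
def measure(n,tag,roi,z=.108,lo=75):
    c=dict(np.load(f"{n}{tag}.npz"));p=c["pixels"].astype(int);x0,y0,x1,y1=roi
    g=p.sum(2)/3;sat=p[...,1]-(p[...,0]+p[...,2])/2
    m=np.zeros(g.shape,np.uint8);m[y0:y1,x0:x1]=((g>lo)&(sat<4))[y0:y1,x0:x1]
    m=cv2.morphologyEx(m,cv2.MORPH_OPEN,np.ones((5,5),np.uint8))
    k=quadfit(m);q4=cv2.approxPolyN(cv2.convexHull(k),4,ensure_convex=True).reshape(-1,2)
    w=np.array([toS(ray(c,q,z)) for q in q4]);print(n,q4.tolist(),w[:,:2].round(4).tolist(),"centre",w.mean(0).round(4),"edges",np.linalg.norm(w-np.roll(w,-1,0),axis=1).round(3))
E
python3 - <<'E'
from pan import *
for lo in(90,110,125): measure("top",1,(200,112,295,212),lo=lo)
measure("side",1,(215,200,310,270),lo=110)
E
```

```text
top [[280, 179], [280, 195], [265, 195], [265, 175]] [[-0.1824, -0.0641], [-0.178, -0.0313], [-0.1478, -0.0358], [-0.153, -0.0771]] centre [-0.1653 -0.0521  0.108 ] edges [0.033 0.031 0.042 0.032]
top [[279, 180], [279, 194], [265, 194], [265, 174]] [[-0.1801, -0.0624], [-0.1763, -0.0336], [-0.148, -0.0379], [-0.1532, -0.0792]] centre [-0.1644 -0.0533  0.108 ] edges [0.029 0.029 0.042 0.032]
top [[279, 180], [279, 193], [265, 195], [265, 174]] [[-0.1801, -0.0624], [-0.1765, -0.0356], [-0.1478, -0.0358], [-0.1532, -0.0792]] centre [-0.1644 -0.0533  0.108 ] edges [0.027 0.029 0.044 0.032]
side [[243, 254], [243, 258], [232, 258], [232, 254]] [[-0.0491, -0.1409], [-0.0394, -0.1388], [-0.0376, -0.1605], [-0.0472, -0.1628]] centre [-0.0433 -0.1507  0.108 ] edges [0.01  0.022 0.01  0.022]
```

Run:
```python
import re
s=open("pan.py").read()
s=re.sub(r'    g=p.sum.*\n','    hsv=cv2.cvtColor(c["pixels"],cv2.COLOR_RGB2HSV);g=hsv[...,2]\n',s)
s=s.replace("((g>lo)&(sat<4))","((g>lo)&(hsv[...,1]<20))")
open("pan.py","w").write(s)
from pan import *
c=dict(np.load("top1.npz"));h=cv2.cvtColor(c["pixels"],cv2.COLOR_RGB2HSV);print(h[160,245],h[140,225],h[140,290],h[140,190])
c=dict(np.load("side1.npz"));h=cv2.cvtColor(c["pixels"],cv2.COLOR_RGB2HSV);print(h[230,260],h[190,260],h[215,275])
for lo in(90,110): measure("top",1,(200,112,295,212),lo=lo)
measure("side",1,(215,195,310,270),lo=110)
```

```text
[ 45   6 168] [ 38   6 166] [ 53  23 131] [40 22 35]
[ 54   9 144] [ 55  25 114] [ 48   9 146]
top [[282, 193], [217, 203], [209, 128], [271, 117]] [[-0.1826, -0.0347], [-0.0487, -0.0342], [-0.049, -0.1951], [-0.1811, -0.1986]] centre [-0.1154 -0.1156  0.108 ] edges [0.134 0.161 0.132 0.164]
top [[281, 193], [217, 203], [209, 128], [271, 117]] [[-0.1806, -0.035], [-0.0487, -0.0342], [-0.049, -0.1951], [-0.1811, -0.1986]] centre [-0.1149 -0.1157  0.108 ] edges [0.132 0.161 0.132 0.164]
side [[303, 210], [296, 259], [216, 254], [231, 204]] [[-0.1784, -0.0352], [-0.0461, -0.0338], [-0.0445, -0.1945], [-0.1822, -0.1964]] centre [-0.1128 -0.115   0.108 ] edges [0.132 0.161 0.138 0.161]
```

By both views the pan is square to the stand, at x = -0.114 and overhanging about 38 mm. Next: insert the fingers with the tool pitched 10°, clamp the rim, and start the turn.

```bash
cat >> h.py <<'E'
YP=-.115;P1=np.array([-.0485,.09])
def pose(th,lift=.0015):
    """(x_s,z) of TCP gripping the rim, pan turned by th deg about its left rim, then its bottom corner"""
    rot=lambda p,c,a:c+np.array([[np.cos(a),np.sin(a)],[-np.sin(a),np.cos(a)]])@(p-c)
    p=rot(P1+[-.108,.009],P1,np.radians(min(th,90)))
    if th>90:p=rot(p,P1+[.018,0],np.radians(th-90))
    return p[0],p[1]+lift
def turn(a,b,step=10,vel=.12):
    for th in np.arange(a,b+.1,step):
        x,z=pose(th);bot.line_to(W(x,YP,z),vel=vel,frame=quat(th,-1))
        s=bot.sense();print(th,s["contact_force"].round(1),round(s["grip_width"],4))
E
python3 - <<'E'
from h import *
bot.command_gripper(.08)
x,z=pose(10)
bot.reach(W(x-.09,YP,z),quat(10,-1))
print(bot.line_to(W(x,YP,z),vel=.12,stop_force=8),toS(bot.sense()["position"]),(x,z))
bot.command_gripper(0.0)
s=bot.sense();print(s["grip_width"],s["contact_force"],s["time_s"])
c=optics.read_camera("side");cv2.imwrite("pics/s2.png",c["pixels"][130:330,150:450,::-1])
if .012<s["grip_width"]<.026:
    turn(20,60); 
c=optics.read_camera("side");a=cv2.imread("pics/s2.png")
cv2.imwrite("pics/s2.png",np.hstack([a,c["pixels"][130:330,150:450,::-1]]));print(bot.sense()["time_s"])
E
```

```text
False [-0.15408183 -0.11527093  0.11965472] (np.float64(-0.1532964037263161), np.float64(0.11911727296513834))
0.017353815415662638 [ 0.37149384 -0.28391233 -0.30489608] 10.5333
20.0 [-0.3  0.2 -1. ] 0.0173
30.0 [-0.1 -0.4 -1.8] 0.0175
40.0 [ 2.7 -5.1  5.1] 0.0174
50.0 [ 1.9 -3.8  9.3] 0.0173
60.0 [ 1.1 -4.  12.9] 0.0173
12.2583
```

View pics/s2.png

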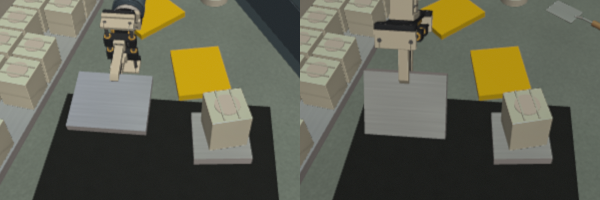

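The pan is clamped and turning about its left rim, and the box is untouched. The pan presses on the stand a little (13 N), so I add lift and go on.

```bash
sed -i 's/lift=.0015/lift=.005/' h.py
python3 - <<'E'
from h import *
turn(70,130)
c=optics.read_camera("side");d=optics.read_camera("top");cv2.imwrite("pics/s3.png",np.hstack([c["pixels"][130:370,150:450,::-1],d["pixels"][90:330,100:400,::-1]]));print(bot.sense()["time_s"])
E
```

```text
70.0 [-1.4 -1.5  8.1] 0.0174
80.0 [-1.2  0.8  7.8] 0.0175
90.0 [-1.  -1.2  9.5] 0.0168
100.0 [-0.  -0.2  8.4] 0.0172
110.0 [ 0.3 -0.5 -0.3] 0.0171
120.0 [ 0.8 -0.9 -3.1] 0.0172
130.0 [ 0.4  0.3 -2.2] 0.017
14.6333
```

View pics/s3.png

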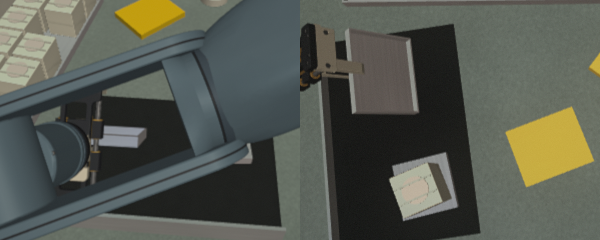

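The pan is past vertical at 130°, open face up, and near the lip. The last part has to clear the lip and the bottle, top view about (75,195), so I compute the clearances first.

Run:
```python
from h import *
c=dict(np.load("top0.npz"))
print("bottle base right/top",toS(ray(c,(84,195),0)).round(3),toS(ray(c,(78,207),0)).round(3)); s=dict(np.load("side0.npz"))
print("bottle top at z .1/.15/.2",[toS(ray(c,(17,181),z)).round(3).tolist() for z in(.1,.15,.2)])
p=toS(bot.sense()["position"]);print("tcp",p)
for th,q in((130,p),(140,None),(145,None),(150,None)):
    if q is None: x,z=pose(th);q=np.array([x,YP,z])
    a=np.radians(th);t=np.array([np.cos(a),-np.sin(a)]);yy=np.array([np.sin(a),np.cos(a)])
    b=np.array([q[0],q[2]])-.084*t
    print(th,"tcp",q.round(3),"body front lower corner",(b+.094*yy).round(3),"100mm back",(b-.1*t+.094*yy).round(3))
```

```text
bottle base right/top [ 0.289 -0.121  0.   ] [ 0.305 -0.095  0.   ]
bottle top at z .1/.15/.2 [[0.369, -0.146, 0.1], [0.329, -0.129, 0.15], [0.29, -0.112, 0.2]]
tcp [ 0.02988439 -0.11523369  0.18294837]
130 tcp [ 0.03  -0.115  0.183] body front lower corner [0.156 0.187] 100mm back [0.22  0.263]
140 tcp [ 0.046 -0.115  0.171] body front lower corner [0.171 0.153] 100mm back [0.248 0.218]
145 tcp [ 0.053 -0.115  0.164] body front lower corner [0.176 0.135] 100mm back [0.257 0.193]
150 tcp [ 0.059 -0.115  0.157] body front lower corner [0.178 0.117] 100mm back [0.265 0.167]
```

Run:
```python
from h import *
turn(135,140,5,.08)
for w in(.022,.028,.036,.05): bot.command_gripper(w)
s=bot.sense();p=toS(s["position"]);print(s["contact_force"].round(1),p)
print(bot.line_to(W(p[0]+.008,YP,p[2]-.035),vel=.06,stop_force=12),bot.sense()["contact_force"].round(1))
c=optics.read_camera("side");d=optics.read_camera("top");cv2.imwrite("pics/s4.png",np.hstack([c["pixels"][130:370,150:450,::-1],d["pixels"][90:330,100:400,::-1]]));print(bot.sense()["time_s"])
```

```text
135.0 [ 0.  -0.2 -2.9] 0.0172
140.0 [ 0.5  0.4 -2.6] 0.0174
[ 0.2 -0.9 -1.4] [ 0.04639224 -0.11493217  0.17124539]
False [ 0.  -0.6 -0.9]
17.6417
```

View pics/s4.png

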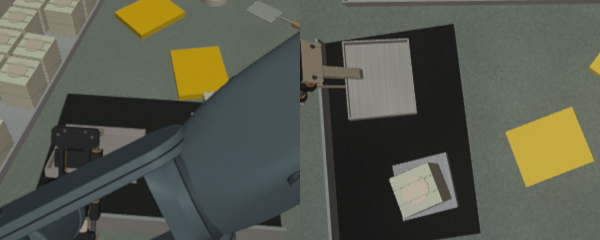

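The pan lies open side up with its left edge still resting on the lower finger. I back out along the tool axis, retreat and measure.

Run:
```python
from h import *
s=bot.sense();p=toS(s["position"]);t=np.array([np.cos(np.radians(140)),0,-np.sin(np.radians(140))])
q=p-.065*t;bot.line_to(W(*q),vel=.07)
print(bot.sense()["contact_force"].round(1))
q[2]+=.12;bot.line_to(W(*q),vel=.25)
bot.goto_joints([0.907,0.259,1.535,0,1.348,-0.203])
for n in("top","side"):
    c=optics.read_camera(n); np.savez(f"{n}5.npz",**c);cv2.imwrite(f"pics/{n}5.png",c["pixels"][:,:,::-1])
a,b=cv2.imread("pics/top5.png")[90:360,90:390],cv2.imread("pics/side5.png")[130:400,150:450]
cv2.imwrite("pics/c5.png",np.hstack([a,b]));print(bot.sense()["time_s"])
from pan import measure
measure("top",5,(130,112,260,230),lo=80);measure("side",5,(190,225,330,330),lo=80)
```

```text
[-0.6  0.5 -0.3]
21.25
top [[214, 203], [155, 212], [149, 140], [206, 132]] [[-0.0427, -0.0351], [0.0792, -0.0347], [0.0792, -0.1888], [-0.0419, -0.1874]] centre [ 0.0185 -0.1115  0.108 ] edges [0.122 0.154 0.121 0.152]
side [[295, 266], [286, 322], [200, 316], [217, 260]] [[-0.0293, -0.0337], [0.0906, -0.0342], [0.0919, -0.1881], [-0.0302, -0.1888]] centre [ 0.0308 -0.1112  0.108 ] edges [0.12  0.154 0.122 0.155]
```

View pics/c5.png

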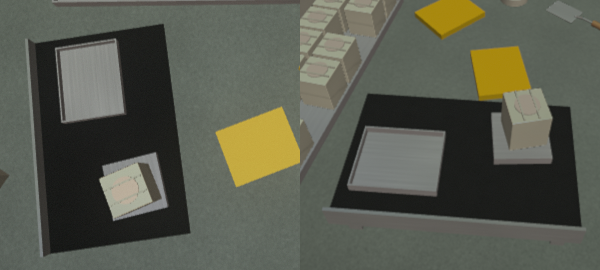

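The pan lies right way up, wholly on the stand and square to it, with its centre about (0.025, -0.112). Last, I check the small pan and box against the first picture, then hand in.

Run:
```python
from h import *
for n,(x0,y0,x1,y1) in(("top",(175,235,275,320)),("side",(335,212,410,300))):
    g=[cv2.cvtColor(np.load(f"{n}{t}.npz")["pixels"],cv2.COLOR_RGB2GRAY)[y0:y1,x0:x1].astype(np.float32) for t in(0,5)]
    print(n,cv2.phaseCorrelate(*g),np.abs(g[0]-g[1]).mean())
s=bot.sense();print(s["time_s"],s["contact_force"].round(1))
bot.finish_job()
```

```text
top ((-0.00579860903140883, 0.027872169805810643), 1.0184387204911973) 1.4808235
side ((0.4933836975659176, 0.017712221472180545), 0.9847082201639811) 0.99045455
21.25 [ 0.2 -0.5  0.8]
the job is handed in; nothing more can be done
```

The sheet pan is turned over and lies right way up, wholly on the stand and square to its edges. I handed the job in at about 21 s; the hand-in gave no verdict.

- **Slide:** Two open fingers against the pan's left rim pushed it over the open edge. It ended face down, overhanging about 38 mm, with its centre at x ≈ -0.114 m in the stand's frame.
- **Turn:** I clamped the overhanging rim from the right and turned the pan about its left rim to 140°. I then opened the fingers and lowered it to the stand on the lower finger. The highest contact force I read was about 14 N.
- **Final pan position:** Its centre is about x = 0.025 m, y = -0.112 m in the stand's frame, square within about 1°. The two views disagree in x, 0.019 m from the top and 0.031 m from the side. I took both at the wrong height, since the mask caught the pan's inner floor; both are well inside the ±0.08 m allowed.
- **Small pan and cake box:** Picture comparison shows a shift of 0.03 px from the top and 0.5 px from the side, so they did not move measurably. The box is still upright.
- **Robot:** It ended back at its start pose, clear of everything.

The only check that failed was my first colour mask for the pan after the slide; I corrected it before the flip.

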